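# Sort a glaze test tile into the thickness gauge

## Robot

A 6-joint arm with a two-finger parallel gripper is mounted at the origin on the work surface. World frame = base frame: x ahead of the robot, y to its left, z up, the work surface at z = 0. Lengths are in m, angles in rad, forces in N, time in s.
With the tool pointing down it reaches from about 0.35 to 0.8 m from the base axis. Payload 7.3 kg.
Tool frame: the origin (TCP) lies midway between the tips of the shut fingers; the grasp point (between the pads) lies 19 mm behind it; z points along the fingers, y is the line along which they close (so a half turn about z gives the same grasp; the last joint's range is limited). The gripper opens to 85 mm and grips with 20 to 120 N. Pads are 22 mm wide; open, the fingers measure 114 mm over their backs; the gripper's body (76 mm by 85 mm) begins 54 mm behind the grasp point. The pads swing forward as they close: fully open they stand 13 mm farther back than shut.
Start: joints at [-1.306, 0.342, 1.524, -0, 1.275, -0.146], TCP at [0.21, -0.481, 0.231] pointing down, gripper open.
Joint ranges: [-2.53, 2.53], [-0.77, 2.02], [0.04, 2.7], [-1, 4.14], [0.28, 2.66], [-3.11, 3.11]. Speed limits (rad/s): [2.57, 2.57, 3.14, 3.14, 3.14, 3.14].

## Interface

Orientations are given as a 3x3 rotation matrix whose columns are the frame's x, y, z axes.
In Python, from workcell import readout, vision, workorder gives the robot as it stands.
- The arm moves only by the shell command python3 -m handwheel 'ROWS' [FORCE]. ROWS is JSON, a list of rows, each a list of 3 entries, a list of its own where there are three numbers: the shift along the world's x, y, z in m, then the turn, a rotation vector about the world's x, y, z in rad, then the opening, from 0 (shut) to 1 (fully open). A call has exactly 8 rows; each row shifts and turns the commanded pose from where the row before left it; what a row does not reach is not made up. A row lasts 1/8 s, in which the tool goes at most 62.5 mm and 10.7 degrees, less where a joint would pass 70% of its speed; a pose out of reach is approached as far as the arm can. A call is refused whole if a number of a shift passes 0.0625 or a number of a turn 0.188, either way. A call with a gripper value outside its range is refused whole. The fingers move at their own pace and stop on an object; FORCE is the grip in N (left out, the last holds). Time passes only in rows, so rows that do not move let the fingers close, or fill a call up. It gives the time, the measured TCP pose, the force, the opening and the grip force at its end, in the units of the state.
- readout.get_state(): the state, without advancing time (a new reading comes with each control period).
- vision.read_camera(name): name is "scene" or "top" or "wrist"; returns a dict with "img" (420x560x3 uint8, blue, green, red), "z_map" (420x560 float32, m along the optical axis (not along the pixel's ray), 0 where there is no reading), "vfov" (degrees; the focal length in pixels is half the picture's height over the tangent of half this angle, whatever the lens; pixels are square), "cx", "cy" (the principal point, pixels), "extrinsics" (4x4, takes a point from world to camera coordinates); the wrist camera has in their place "hand_eye" (4x4, takes a point from camera to tool coordinates, whose origin is the TCP and whose axes are the flange's). Camera axes: x right, y up, looking along -z (the intrinsics and any distortion apply to the point x, -y, -z); pixel columns grow to the right and rows downward; lengths in m; the calibration is good to about 2 mm. A picture is of the moment at which its call begins: read the wrist's pose just before it.
- workorder.close_job(): hands the job in; it is judged then, once.
The state is a dict: "t": time; "joint_positions": joint angles; "dq": joint speeds; "effort": joint torques, N m; "eef_pos": TCP position; "tcp_rot": TCP orientation; "ft_force": force on the tool from outside, world axes, zero at the start; "moment": the same for the moment, N m; "opening": finger opening in m; "finger_force": force on a finger pad.
Only numpy, scipy, OpenCV 4.12 (cv2) and the standard library are available. Lean on these libraries where they do the work, as an engineer would, in place of code of your own. Each camera call takes 0.05 s, during which the arm holds its last target. There are 200 camera calls.

## Task

The glaze test tile lying alone on the round kiln prop has to be sorted by thickness. Lay it on the 45-degree sloping rest, foot against the ledge, and let go of it there; then take it again by its two faces and lower it, end down, into the narrowest slot of the wooden gauge that it goes into without forcing, and leave it standing centred along the slot, fully home on the slot floor. Leave the two tiles on the stock board, the bowl, the vase and the brush alone.

Things in the scene. Friction and masses are not known exactly. Their poses are not given: they have to be found in the camera images.
- tile_a_mid (a point): glaze test tile, flat fired-clay plate 120 (x) x 54 (y) mm, blue band across its middle, 90 to 230 g. tile_a, tile_b, tile_c look alike but are 8, 12 and 16 mm thick; which is which is NOT told: feel it. At the start any one of them lies flat on the prop, the others on the stock board. Point: on the tile's middle axis, always 6 mm above the face it starts lying on. z: up at the start
- tile_b_mid (a point): glaze test tile, flat fired-clay plate 120 (x) x 54 (y) mm, blue band across its middle, 90 to 230 g. tile_a, tile_b, tile_c look alike but are 8, 12 and 16 mm thick; which is which is NOT told: feel it. At the start any one of them lies flat on the prop, the others on the stock board. Point: on the tile's middle axis, always 6 mm above the face it starts lying on. z: up at the start
- tile_c_mid (a point): glaze test tile, flat fired-clay plate 120 (x) x 54 (y) mm, blue band across its middle, 90 to 230 g. tile_a, tile_b, tile_c look alike but are 8, 12 and 16 mm thick; which is which is NOT told: feel it. At the start any one of them lies flat on the prop, the others on the stock board. Point: on the tile's middle axis, always 6 mm above the face it starts lying on. z: up at the start
- prop: white fixed round kiln prop, 40 mm diameter, 30 mm high, narrower than the tile lying centred (within 3 mm) on its flat top; origin at the centre of its underside on the table
- board: fixed wooden stock board 140 x 320 x 30 mm with the two other tiles on it; origin at the centre of its underside
- rest: fixed wooden sloping rest on a base 80 x 125 x 12 mm; origin under it. The slope rises at 45 degrees towards its +y (up-slope is (0, 0.707, 0.707), upper normal (0, -0.707, 0.707)); x is level, across the slope. The slope is 36 mm wide and carries only a tile's lower 74 mm; the upper 46 mm overhangs, free on both faces. The ledge at the foot stands 12 mm above the slope
- rest_seat (a point): where a tile's middle point lies when seated on the rest, its end against the ledge: 60 mm up the slope from the ledge, 6 mm above the sloping plane (measured along its normal), 72 mm above the table. Axes as rest
- gauge: fixed wooden thickness gauge, base 100 x 110 x 12 mm; origin under its centre. Four fins 80 mm long (x), 12 mm thick, with round tops 60 mm above the table, leave three slots, open at both ends, 48 mm deep, in a row along y: 18, 14 and 10 mm wide. A tile too thick stops on the round tops, about 45 mm above the slot floor; in its own slot it has 2 mm of play in all
- slot_18 (a point): middle of the floor of the slot 18 mm wide, nearest -y, 24 mm from the middle of the gauge; takes the 16 mm tile. The slot floor is 12 mm above the table. Axes as gauge
- slot_14 (a point): middle of the floor of the slot 14 mm wide, 4 mm to +y of the middle of the gauge; takes the 12 mm tile. The slot floor is 12 mm above the table. Axes as gauge
- slot_10 (a point): middle of the floor of the slot 10 mm wide, nearest +y, 28 mm from the middle of the gauge; takes the 8 mm tile. The slot floor is 12 mm above the table. Axes as gauge
- bowl: bystander: loose red bowl with yellow rim, 157 mm across, 78 mm high; origin at the centre of its underside
- vase: bystander: loose clay vase, 80 mm across, 120 mm high; origin at the centre of its underside
- brush_grip (a point): bystander: loose brush lying on the table; point on its handle
Not all that is in view belongs to the job. Leave any grey look-alike of the part that bears tile_c_mid alone.

How it is judged:
By the outcome, as a careful person would: the job done as asked, in the order asked, and still so for the second after the job is handed in, with the robot touching nothing.
It also fails if it takes over 58 s, if anything falls off the work surface, if the arm or the gripper's body presses on something with over 40 N, if the wrist force passes 120 N, or if a joint passes its speed limit or range.

## Working session

There is one attempt and no reset: what is moved stays moved. The work goes in short steps, Python scripts to look and compute and a shell command to move; the robot and the scene stay as the last step left them, time stands still between calls to the robot, and variables do not carry over. Pictures are saved under pics/ and viewed, at most 10 in all, crops included, and the job is handed in when it is done.

```bash
mkdir -p pics; ls; cat > h.py <<'E'
import numpy as np, cv2
from workcell import readout, vision, workorder
def cam(n):
    s=readout.get_state(); c=vision.read_camera(n); c['f']=c['img'].shape[0]/2/np.tan(np.radians(c['vfov'])/2)
    if n=='wrist':
        T=np.eye(4);T[:3,:3]=s['tcp_rot'];T[:3,3]=s['eef_pos']; c['c2w']=T@c['hand_eye']
    else: c['c2w']=np.linalg.inv(c['extrinsics'])
    return c
def pts(c):
    z=c['z_map']; v,u=np.indices(z.shape)
    p=np.stack([(u-c['cx'])/c['f']*z,-(v-c['cy'])/c['f']*z,-z,np.ones_like(z)],-1)
    w=(p@c['c2w'].T)[...,:3]; w[z==0]=np.nan; return w
E
python3 - <<'E'
from h import *
for n in ['top','scene']:
    c=cam(n); cv2.imwrite(f'pics/{n}0.png',c['img']); print(n,{k:v for k,v in c.items() if k not in('img','z_map')})
    np.save(n+'.npy',pts(c)); 
s=readout.get_state();print(s)
E
```

```text
pics
top {'vfov': 54.26992553282325, 'cx': 271.1933609193382, 'cy': 222.10357573356188, 'extrinsics': array([[-0.00125216, -0.99982216, -0.01881722, -0.07252645],
       [ 0.98340553, -0.00464492,  0.18136148, -0.54843972],
       [-0.18141663, -0.01827787,  0.98323646, -0.89721424],
       [ 0.        ,  0.        ,  0.        ,  1.        ]]), 'f': np.float64(409.7592136915504), 'c2w': array([[-0.00125216,  0.98340553, -0.18141663,  0.37647826],
       [-0.99982216, -0.00464492, -0.01827787, -0.09146017],
       [-0.01881722,  0.18136148,  0.98323646,  0.98027484],
       [ 0.        ,  0.        ,  0.        ,  1.        ]])}
scene {'vfov': 48.22563778055394, 'cx': 277.3941203931808, 'cy': 205.40615951667797, 'extrinsics': array([[ 0.79322077,  0.6089283 ,  0.00267151, -0.38976385],
       [-0.37398929,  0.48370571,  0.79130323,  0.19881049],
       [ 0.48055471, -0.62867727,  0.61141808, -1.55610606],
       [ 0.        ,  0.        ,  0.        ,  1.        ]]), 'f': np.float64(469.1792320842645), 'c2w': array([[ 0.79322077, -0.37398929,  0.48055471,  1.13131586],
       [ 0.608
[... 269 characters left out ...]
2e-06,
        1.27540356e+00, -1.46003951e-01]), 'dq': array([-0.00064551, -0.00172342, -0.00314479, -0.00028952, -0.00118198,
        0.00137616]), 'effort': array([ 1.61387630e-03, -4.34446836e+01, -2.46490377e+01, -2.18462642e-04,
        4.66770856e-03, -5.31517486e-06]), 'eef_pos': array([ 0.2095823 , -0.48095003,  0.23067572]), 'tcp_rot': array([[ 9.16794527e-01,  3.99359050e-01, -3.79453470e-04],
       [ 3.99359178e-01, -9.16793512e-01,  1.37978747e-03],
       [ 2.03150135e-04, -1.41651983e-03, -9.99998976e-01]]), 'ft_force': array([-0.11100639,  0.20887098,  0.60168976]), 'moment': array([ 0.03578545, -0.01343737, -0.02142135]), 'finger_force': 0.0, 'opening': 0.08521616861692805}
```

View pics/top0.png

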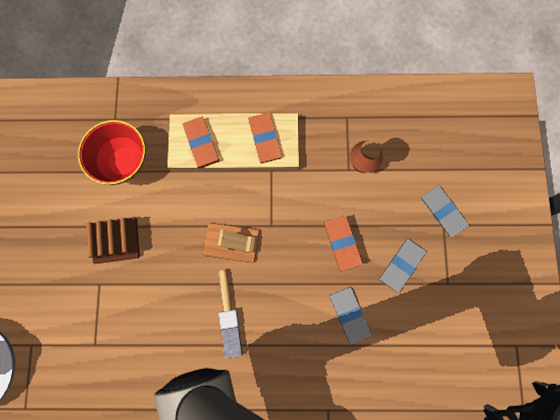

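View pics/scene0.png

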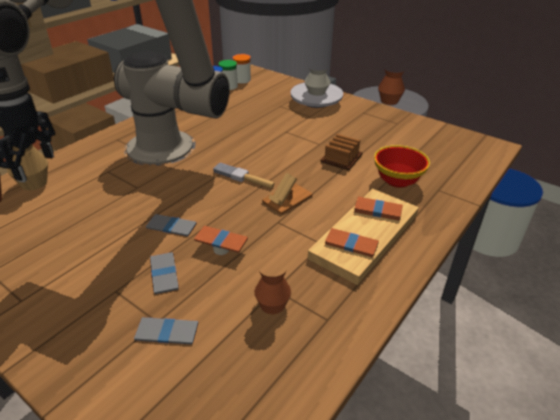

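The top view shows the tile on the prop at (343,243), the rest at (232,243), the gauge at (114,240), the brush at (228,315) and grey look-alikes at lower right. The scene view confirms the layout: the rest is at (285,195) and the gauge at (342,150).

```bash
python3 - <<'E'
from h import *
W=np.load('top.npy'); S=np.load('scene.npy'); img=cv2.imread('pics/top0.png'); 
def box(m,w):
    p=w[m]; p=p[~np.isnan(p).any(1)]; r=cv2.minAreaRect((p[:,:2]*1000).astype(np.float32)); return np.round(r[0],1),np.round(r[1],1),round(r[2],1),'z',np.round(np.percentile(p[:,2],[2,50,98]),4),len(p)
def near(W,x0,x1,y0,y1,z0,z1): return (W[...,0]>x0)&(W[...,0]<x1)&(W[...,1]>y0)&(W[...,1]<y1)&(W[...,2]>z0)&(W[...,2]<z1)
for u,v in [(343,243),(232,243),(114,240),(330,243),(100,300)]: print((u,v),W[v,u])
print('table z',np.nanmedian(W[260:330,60:200,2]))
for name,WW in (('top',W),('scene',S)):
  c=np.array(W[243,343]); 
  print(name,'tile',box(near(WW,c[0]-.08,c[0]+.08,c[1]-.08,c[1]+.06,.025,.06),WW))
  for nm,(u,v) in dict(rest=(232,243),gauge=(114,240)).items():
    c=W[v,u]
    for z0,z1 in ((.006,.2),(.02,.2),(.05,.2)): print(name,nm,z0,box(near(WW,c[0]-.08,c[0]+.08,c[1]-.09,c[1]+.09,z0,z1),WW))
# rest profile
c=W[243,232]; m=near(W,c[0]-.012,c[0]+.012,c[1]-.08,c[1]+.08,-.01,.2)
p=W[m]; p=p[np.argsort(p[:,1])][::12]; print(np.round(p,3).tolist())
crop=lambda n,x,y,w,h:cv2.resize(cv2.imread(n)[y:y+h,x:x+w],None,fx=5,fy=5,interpolation=cv2.INTER_CUBIC)
a=crop('pics/top0.png',190,205,80,70);b=crop('pics/top0.png',75,205,80,70);cv2.imwrite('pics/c1.png',np.hstack([a,b]))
E
```

```text
(343, 243) [ 0.5007554  -0.24006091  0.03593121]
(232, 243) [0.49939626 0.01533049 0.05343909]
(114, 240) [0.50792107 0.28886504 0.04947142]
(330, 243) [ 0.50584372 -0.21479435 -0.00184631]
(100, 300) [0.37163441 0.33105454 0.00362086]
table z -0.0009781811731793821
top tile (array([ 500.7, -240. ]), array([119.9,  55.3]), 17.1, 'z', array([0.0332, 0.0367, 0.0401]), 1212)
top rest 0.006 (array([482.3,  27.2]), array([124.6, 129.6]), 81.4, 'z', array([0.0078, 0.0122, 0.0738]), 1808)
top rest 0.02 (array([469.4,  10.5]), array([ 76.6, 106.5]), 81.5, 'z', array([0.0219, 0.0454, 0.0759]), 585)
top rest 0.05 (array([507.1,  25.1]), array([36.6, 36.1]), 80.7, 'z', array([0.0505, 0.0656, 0.0764]), 259)
top gauge 0.006 (array([513.8, 303.5]), array([101.3, 109.7]), 6.9, 'z', array([0.0083, 0.042 , 0.0609]), 2052)
top gauge 0.02 (array([513.4, 303.6]), array([81.2, 90.9]), 7.4, 'z', array([0.0221, 0.0532, 0.0612]), 1474)
top gauge 0.05 (array([513.5, 303.8]), array([81.2, 90.6]), 7.5, 'z', array([0.0508, 0.0573, 0.0616]), 830)
scene tile (array([ 502.8, -240.9]), array([120.8,  60.4]), 17.0, 
[... 1403 characters left out ...]
.499, 0.013, 0.055], [0.488, 0.015, 0.037], [0.488, 0.017, 0.016], [0.502, 0.018, 0.055], [0.488, 0.02, 0.031], [0.488, 0.022, 0.01], [0.499, 0.024, 0.06], [0.494, 0.026, 0.062], [0.498, 0.028, 0.064], [0.502, 0.03, 0.067], [0.493, 0.031, 0.069], [0.506, 0.033, 0.074], [0.506, 0.035, 0.075], [0.501, 0.038, 0.074], [0.499, 0.04, 0.074], [0.495, 0.042, 0.071], [0.495, 0.046, 0.012], [0.491, 0.051, 0.009], [0.498, 0.056, 0.011], [0.496, 0.058, 0.011], [0.51, 0.061, 0.012], [0.503, 0.064, 0.009], [0.498, 0.067, 0.014], [0.493, 0.07, 0.013], [0.489, 0.073, 0.008], [0.51, 0.075, 0.012], [0.508, 0.078, 0.01], [0.49, 0.081, 0.014], [0.507, 0.085, 0.013], [0.498, 0.087, 0.009], [0.51, 0.093, -0.004]]
```

View pics/c1.png

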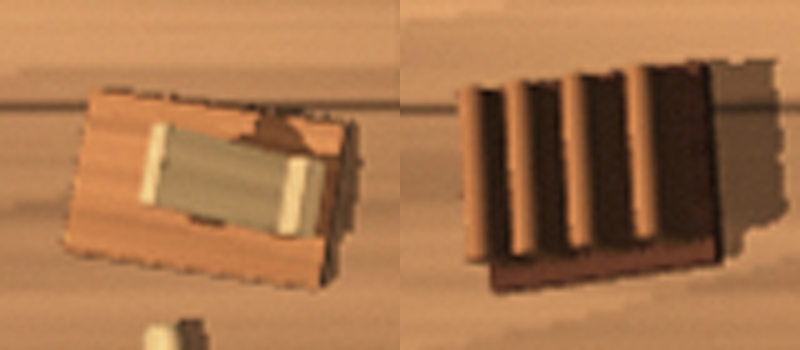

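The crops show the rest with its ledge at the right (-y) end and the slope rising to the left (+y). The gauge's widest slot is on the right (-y), so neither part is flipped. Moving above the tile.

```bash
python3 -m handwheel '[[[0.045,0.038,0],[0,0,-0.056],1],[[0.05,0.04,0],[0,0,-0.056],1],[[0.05,0.04,0],[0,0,0],1],[[0.05,0.04,0],[0,0,0],1],[[0.05,0.04,0],[0,0,0],1],[[0.046,0.043,0],[0,0,0],1],[[0,0,0],[0,0,0],1],[[0,0,0],[0,0,0],1]]' 40
cat >> h.py <<'E'
def box(p):
    p=p[~np.isnan(p).any(1)]; r=cv2.minAreaRect((p[:,:2]*1000).astype(np.float32)); return np.round(r[0],1),np.round(r[1],1),round(r[2],1),'z',np.round(np.percentile(p[:,2],[2,50,98]),4),len(p)
E
python3 - <<'E'
from h import *
c=cam('wrist'); W=pts(c); cv2.imwrite('pics/w1.png',c['img'])
m=(W[...,2]>.025)&(W[...,2]<.06)&(abs(W[...,0]-.5)<.1)&(abs(W[...,1]+.24)<.1)
print(box(W[m])); print('table',np.nanmedian(W[...,2][(abs(W[...,2])<.012)]))
s=readout.get_state(); print(s['eef_pos'],s['tcp_rot'],s['joint_positions'],c['hand_eye'])
E
```

```text
t: 1.1
eef_pos: [0.4953, -0.2442, 0.2308]
tcp_rot: [[0.955, 0.295, -0.001], [0.295, -0.955, 0.0], [-0.001, -0.001, -1.0]]
ft_force: [-1.3, -0.3, 0.4]
opening: 0.0852
finger_force: 0.0
(array([ 503.1, -239.6]), array([119.4,  54.5]), 17.1, 'z', array([0.0361, 0.0376, 0.0391]), 7381)
table -0.0003014099082407906
[ 0.49489312 -0.24492704  0.23098197] [[ 9.55851178e-01  2.93849628e-01 -9.59503186e-04]
 [ 2.93849839e-01 -9.55851592e-01  8.34554583e-05]
 [-8.92619292e-04 -3.61720855e-04 -9.99999536e-01]] [-5.98100996e-01  3.92712733e-01  1.44813099e+00 -4.88912997e-04
  1.30158890e+00  6.74573591e-01] [[ 7.42936457e-04  9.50416370e-01  3.10979376e-01  8.05231712e-02]
 [ 9.99999410e-01 -4.59714245e-04 -9.84039774e-04  3.03904524e-04]
 [-7.92285860e-04  3.10979924e-01 -9.50416151e-01 -1.42252626e-01]
 [ 0.00000000e+00  0.00000000e+00  0.00000000e+00  1.00000000e+00]]
```

View pics/w1.png

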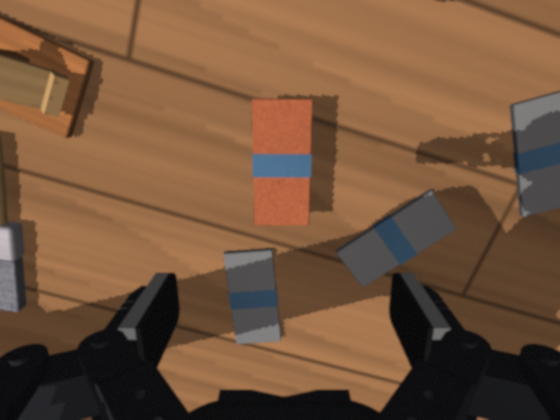

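The wrist view shows the tile at (282,163), aligned with the tool, with grey decoys clear of the finger tracks.

```bash
python3 -m handwheel '[[[0.007,0.005,-0.05],[0,0,0],1],[[0,0,-0.06],[0,0,0],1],[[0,0,-0.05],[0,0,0],1],[[0,0,-0.03],[0,0,0],1],[[0,0,-0.02],[0,0,0],1],[[0,0,-0.008],[0,0,0],1],[[0,0,0],[0,0,0],1],[[0,0,0],[0,0,0],1]]' 40
python3 -m handwheel '[[[0,0,0],[0,0,0],0.5],[[0,0,0],[0,0,0],0.3],[[0,0,0],[0,0,0],0],[[0,0,0],[0,0,0],0],[[0,0,0],[0,0,0],0],[[0,0,0],[0,0,0],0],[[0,0,0],[0,0,0],0],[[0,0,0],[0,0,0],0]]' 40
```

```text
t: 2.15
eef_pos: [0.5029, -0.2402, 0.0143]
tcp_rot: [[0.956, 0.294, 0.001], [0.294, -0.956, -0.001], [0.001, 0.001, -1.0]]
ft_force: [1.4, 0.6, 1.1]
opening: 0.0855
finger_force: 0.0
t: 3.15
eef_pos: [0.5029, -0.2396, 0.0141]
tcp_rot: [[0.956, 0.295, 0.001], [0.295, -0.956, -0.001], [0.001, 0.001, -1.0]]
ft_force: [-1.3, 0.2, 5.5]
opening: 0.0534
finger_force: 41.8
```

```bash
python3 -m handwheel '[[[0,0,0.02],[0,0,0],0],[[0,0,0.05],[0,0,0],0],[[0,0,0.06],[0,0,0.187],0],[[0,0.025,0.06],[0,0,0.187],0],[[0,0.025,0.05],[0,0,0.187],0],[[0,0.025,0],[0,0,0.187],0],[[0,0.025,0],[0,0,0.187],0],[[0,0,0],[0,0,0.187],0]]' 40
python3 - <<'E'
from h import *
s=readout.get_state(); print(s['joint_positions'],s['ft_force'],s['eef_pos'],s['tcp_rot'])
c=cam('wrist'); W=pts(c); cv2.imwrite('pics/w2.png',c['img']); np.save('w2.npy',W)
E
```

```text
t: 4.15
eef_pos: [0.5023, -0.1386, 0.2511]
tcp_rot: [[0.141, 0.99, 0.0], [0.99, -0.141, 0.0], [0.0, -0.0, -1.0]]
ft_force: [-0.3, 0.2, -0.6]
opening: 0.0531
finger_force: 42.6
[-4.16613776e-01  3.19793137e-01  1.50052893e+00  4.35644264e-04
  1.32143286e+00 -2.75125521e-01] [-0.33274057  0.22700279 -0.62833786] [ 0.50232534 -0.13859667  0.25113595] [[ 1.41123119e-01  9.89992053e-01  2.24669954e-05]
 [ 9.89991951e-01 -1.41123115e-01  4.51715758e-04]
 [ 4.50365623e-04 -4.15053921e-05 -9.99999898e-01]]
```

View pics/w2.png

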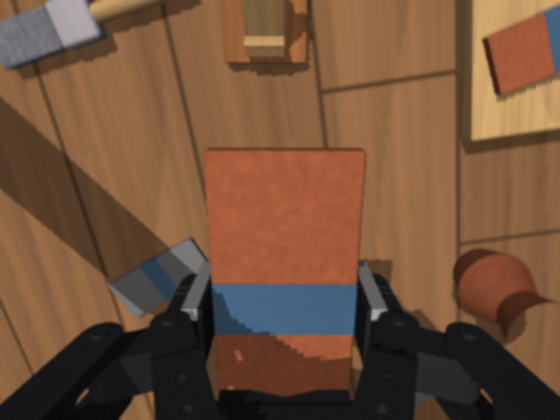

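The tile sits squarely in the grip (band centred at (285,309)), and the rest's ledge end appears at (265,45). I'll move forward for a full view of the rest.

```bash
python3 -m handwheel '[[[0,0.04,0.02],[0,0,0],0],[[0,0.045,0.02],[0,0,0],0],[[0,0,0],[0,0,0],0],[[0,0,0],[0,0,0],0],[[0,0,0],[0,0,0],0],[[0,0,0],[0,0,0],0],[[0,0,0],[0,0,0],0],[[0,0,0],[0,0,0],0]]' 40
python3 - <<'E'
from h import *
c=cam('wrist'); W=pts(c); cv2.imwrite('pics/w3.png',c['img']); np.save('w3.npy',W)
roi=(abs(W[...,0]-.5)<.08)&(W[...,1]>-.07)&(W[...,1]<.13)
print('base+all',box(W[roi&(W[...,2]>.006)&(W[...,2]<.1)])); print('slope',box(W[roi&(W[...,2]>.02)&(W[...,2]<.1)]));print('tbl',np.nanmedian(W[...,2][roi&(W[...,2]<.006)]))
th=np.radians(-8.5); ex=np.array([np.cos(th),np.sin(th)]);ey=np.array([-ex[1],ex[0]])
P=W[roi&(W[...,2]>.02)&(W[...,2]<.1)]; a=P[:,:2]@ex;b=P[:,:2]@ey
for lo in np.arange(b.min(),b.max(),.005):
    k=(b>=lo)&(b<lo+.005); print(round(lo+.0025,4),np.round(np.median(P[k,2]),4),np.round(np.percentile(a[k],[1,50,99]),4),k.sum())
E
```

```text
t: 5.2
eef_pos: [0.5025, -0.0557, 0.2909]
tcp_rot: [[0.15, 0.989, -0.0], [0.989, -0.15, 0.0], [-0.0, -0.0, -1.0]]
ft_force: [-0.5, 0.4, -0.4]
opening: 0.053
finger_force: 42.6
base+all (array([483.4,  28.2]), array([123.8, 131.2]), 81.5, 'z', array([0.0098, 0.0121, 0.075 ]), 9177)
slope (array([470.1,  11.2]), array([ 75.2, 108.1]), 81.4, 'z', array([0.0249, 0.0507, 0.0765]), 2751)
tbl -0.0004992763967277547
0.0454 0.0275 [0.4821 0.4996 0.5169] 130
0.0504 0.0318 [0.4814 0.4992 0.5171] 170
0.0554 0.0283 [0.4813 0.4992 0.5171] 168
0.0604 0.0261 [0.4814 0.4992 0.5171] 166
0.0654 0.0308 [0.4817 0.4993 0.517 ] 136
0.0704 0.0359 [0.4821 0.4999 0.5168] 160
0.0754 0.0406 [0.4814 0.499  0.5166] 148
0.0804 0.0455 [0.4818 0.4992 0.5165] 175
0.0854 0.0504 [0.482  0.4993 0.5166] 178
0.0904 0.0554 [0.4817 0.4994 0.5172] 185
0.0954 0.0607 [0.482  0.4995 0.517 ] 221
0.1004 0.0657 [0.4113 0.4983 0.5168] 200
0.1054 0.0705 [0.4164 0.498  0.5166] 241
0.1104 0.0755 [0.4815 0.4991 0.5173] 237
0.1154 0.0731 [0.4815 0.4995 0.5174] 198
0.1204 0.0702 [0.4818 0.4985 0.5162] 38
```

View pics/w3.png

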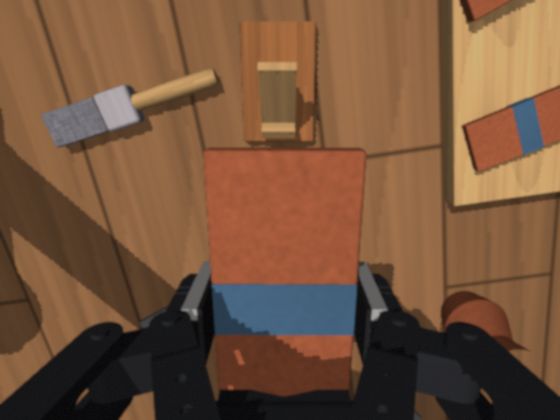

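The rest is fully visible, slope at (277,100) with the ledge at (277,130). Next, tilt and approach.

```bash
python3 -m handwheel '[[[0,0.01,0],[0.155,-0.023,0],0],[[0.0005,0.01,-0.02],[0.155,-0.023,0],0],[[0.001,0.01,-0.02],[0.155,-0.023,0],0],[[0.001,0.01,-0.02],[0.155,-0.023,0],0],[[0.001,0.01,-0.02],[0.157,-0.024,0],0],[[0.001,0.019,-0.02],[0,0,0],0],[[0,0,0],[0,0,0],0],[[0,0,0],[0,0,0],0]]' 40
cat > e.py <<'E'
from h import *; import sys
from scipy.spatial.transform import Rotation as Ro
s=readout.get_state(); R=s['tcp_rot']; th=np.radians(-8.5)
Z=Ro.from_euler('z',th).as_matrix(); q=.5**.5
T=Z@np.array([[0,1,0],[q,0,q],[q,0,-q]]) if sys.argv[1]=='edge' else Z@np.array([[1,0,0],[0,-q,-q],[0,q,-q]])
print('turn left',np.round(Ro.from_matrix(T@R.T).as_rotvec(),4)); print('joints',np.round(s['joint_positions'],3),'pos',np.round(s['eef_pos'],4),'shift to',np.round(np.array(eval(sys.argv[2]))-s['eef_pos'],4), s['ft_force'])
E
python3 e.py edge '[.5068,.0133,.0875]'
```

```text
t: 6.25
eef_pos: [0.5076, 0.0131, 0.1919]
tcp_rot: [[0.104, 0.989, 0.105], [0.7, -0.148, 0.699], [0.706, 0.001, -0.708]]
ft_force: [0.2, -1.1, -1.2]
opening: 0.0531
finger_force: 42.6
turn left [0.001  0.0006 0.0004]
joints [-0.557  0.474  1.722  0.721  1.383 -0.712] pos [0.5076 0.0131 0.1919] shift to [-0.0008  0.0002 -0.1044] [ 0.15173262 -1.05895704 -1.23875071]
```

```bash
python3 -m handwheel '[[[-0.001,0,-0.035],[0,0,0],0],[[0,0,-0.04],[0,0,0],0],[[0,0,-0.029],[0,0,0],0],[[0.001,0.007,-0.0071],[0,0,0],0],[[0.001,0.007,-0.0071],[0,0,0],0],[[0.001,0.007,-0.0071],[0,0,0],0],[[0.0005,0.0042,-0.0043],[0,0,0],0],[[0,0,0],[0,0,0],0]]' 40
python3 e.py edge '[.5106,.0385,.0564]'
```

```text
t: 7.25
eef_pos: [0.5095, 0.0392, 0.0615]
tcp_rot: [[0.105, 0.989, 0.104], [0.699, -0.148, 0.7], [0.707, -0.001, -0.707]]
ft_force: [-0.4, -0.1, -1.2]
opening: 0.0533
finger_force: 42.6
turn left [-0.0004 -0.0011  0.0003]
joints [-0.512  0.678  1.832  0.817  1.135 -0.915] pos [0.5095 0.0392 0.0615] shift to [ 0.0011 -0.0007 -0.0051] [-0.44642564 -0.07007209 -1.15701435]
```

```bash
python3 -m handwheel '[[[0.0001,0.0007,-0.0007],[0,0,0],0],[[0.0001,0.0007,-0.0007],[0,0,0],0],[[0.0001,0.0005,-0.0005],[0,0,0],0],[[0,0,0],[0,0,0],0],[[-0.0001,-0.0007,-0.0007],[0,0,0],0],[[-0.0001,-0.0007,-0.0007],[0,0,0],0],[[-0.0001,-0.0005,-0.0005],[0,0,0],0],[[0,0,0],[0,0,0],0]]' 40
python3 e.py edge '[.5106,.0385,.0564]'
```

```text
t: 8.25
eef_pos: [0.5095, 0.0387, 0.0576]
tcp_rot: [[0.106, 0.989, 0.104], [0.699, -0.149, 0.7], [0.707, -0.001, -0.707]]
ft_force: [0.5, 0.0, -0.8]
opening: 0.0533
finger_force: 42.6
turn left [-0.0004 -0.0012  0.0011]
joints [-0.512  0.686  1.833  0.82   1.129 -0.922] pos [0.5095 0.0387 0.0576] shift to [ 0.0011 -0.0002 -0.0012] [ 0.49519088  0.03159341 -0.79083266]
```

```bash
python3 -m handwheel '[[[0.001,0,0],[0,0,0],0],[[0.0001,0.0005,-0.0005],[0,0,0],0],[[0,0.0005,-0.0005],[0,0,0],0],[[0,0,0],[0,0,0],0],[[-0.0001,-0.0005,-0.0005],[0,0,0],0],[[0,-0.0005,-0.0005],[0,0,0],0],[[0,0,0],[0,0,0],0],[[0,0,0],[0,0,0],0]]' 40
python3 e.py edge '[.5106,.0385,.0564]'
```

```text
t: 9.25
eef_pos: [0.511, 0.0386, 0.057]
tcp_rot: [[0.105, 0.989, 0.106], [0.698, -0.149, 0.7], [0.708, 0.0, -0.706]]
ft_force: [-1.7, -4.4, 11.0]
opening: 0.0532
finger_force: 43.7
turn left [-0.0014  0.0006  0.0011]
joints [-0.512  0.688  1.831  0.822  1.129 -0.924] pos [0.511  0.0386 0.057 ] shift to [-0.0004 -0.0001 -0.0006] [-1.70305757 -4.43303506 10.96274064]
```

Force shows contact with both slope (≈11 N) and ledge (≈5 N). Release and back off along the normal.

```bash
python3 -m handwheel '[[[0,0,0],[0,0,0],0.7],[[0,0,0],[0,0,0],0.8],[[0,0,0],[0,0,0],1],[[0,0,0],[0,0,0],1],[[-0.001,-0.007,0.0071],[0,0,0],1],[[-0.003,-0.021,0.0212],[0,0,0],1],[[-0.004,-0.028,0.0283],[0,0,0],1],[[-0.006,-0.042,0.0424],[0,0,0],1]]' 40
python3 - <<'E'
from h import *
s=readout.get_state(); print(s['eef_pos'],s['tcp_rot'])
c=cam('wrist'); W=pts(c); cv2.imwrite('pics/w4.png',c['img']); np.save('w4.npy',W)
h=cv2.cvtColor(c['img'],cv2.COLOR_BGR2HSV)
th=np.radians(-8.5); ex=np.array([np.cos(th),np.sin(th),0]);ey=np.array([-ex[1],ex[0],0]);n=(-ey+[0,0,1])*.5**.5;u=(ey+[0,0,1])*.5**.5
seat=np.array([.5083,.0231,.072]); D=W-seat; a,b,k=D@ex,D@u,D@n
m=(abs(a)<.04)&(abs(b)<.075)&(abs(k)<.02)
t=m&((h[...,0]<11)&(h[...,1]>130)|(h[...,0]>95)&(h[...,0]<125)&(h[...,1]>100))
bl=m&(h[...,0]>95)&(h[...,0]<125)&(h[...,1]>100)
for q in(t,bl): print(q.sum(),[np.round(np.percentile(x[q],[1,50,99])*1000,1) for x in(a,b,k)])
r=cv2.minAreaRect(np.stack([a[t],b[t]],1).astype(np.float32)*1000); print(r)
E
```

```text
t: 10.25
eef_pos: [0.4956, -0.0597, 0.1554]
tcp_rot: [[0.107, 0.989, 0.102], [0.698, -0.148, 0.7], [0.708, -0.003, -0.707]]
ft_force: [0.7, -0.4, 0.8]
opening: 0.0852
finger_force: 0.0
[ 0.49563529 -0.05969785  0.15542254] [[ 0.10691214  0.98899886  0.10223034]
 [ 0.69841598 -0.14788251  0.70024702]
 [ 0.70766158 -0.0034656  -0.70654304]]
10678 [array([-25.,   1.,  27.]), array([-59.4,   5.4,  58.2]), array([0.3, 1.9, 3.5])]
1691 [array([-24.5,   1. ,  26.6]), array([-11. ,  -1.7,   7.1]), array([0.7, 2.2, 3.8])]
((1.7786502838134766, -6.187339782714844), (55.728397369384766, 130.4340057373047), 0.1308743804693222)
```

View pics/w4.png

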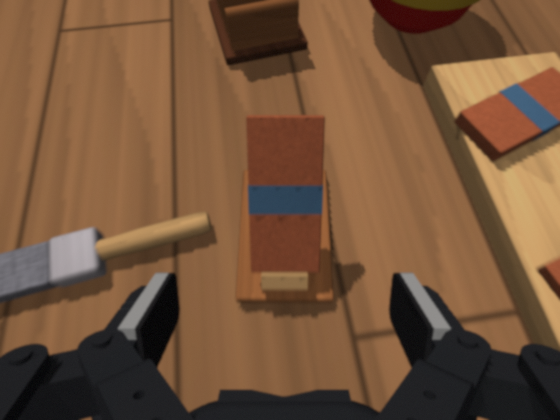

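The tile lies seated on the rest (band at (285,199), foot on the ledge at (285,270)). Now reorient for the face grasp from up-slope.

```bash
python3 -m handwheel '[[[0,0,0.04],[-0.0997,0.0149,0.1425],1],[[0,0,0.04],[-0.0997,0.0149,0.1425],1],[[0.002,0.017,0.02],[-0.0997,0.0149,0.1425],1],[[0.003,0.017,0],[-0.0997,0.0149,0.1425],1],[[0.003,0.017,0],[-0.0997,0.0149,0.1425],1],[[0.003,0.017,0],[-0.0997,0.0149,0.1425],1],[[0.003,0.017,0],[-0.0997,0.0149,0.1425],1],[[0.003,0.017,0],[-0.0997,0.0149,0.1425],1]]' 40
python3 -m handwheel '[[[0.003,0.017,0],[-0.0997,0.0149,0.1425],1],[[0.003,0.017,0],[-0.0997,0.0149,0.1425],1],[[0.003,0.017,0],[-0.0997,0.0149,0.1425],1],[[0,0.018,0],[-0.0997,0.0149,0.1425],1],[[0,0,0],[0,0,0],1],[[0,0,0],[0,0,0],1],[[0,0,0],[0,0,0],1],[[0,0,0],[0,0,0],1]]' 40
sed -i 's/Z@np.array(\[\[1,0,0\],\[0,-q,-q\],\[0,q,-q\]\])/Z@np.array([[-1,0,0],[0,q,-q],[0,-q,-q]])/' e.py; python3 e.py face '[.5216,.1119,.159]'
```

```text
t: 11.3
eef_pos: [0.5139, 0.043, 0.2551]
tcp_rot: [[-0.759, 0.562, -0.33], [0.642, 0.729, -0.237], [0.107, -0.392, -0.914]]
ft_force: [0.1, -0.2, -0.2]
opening: 0.0856
finger_force: 0.0
t: 12.3
eef_pos: [0.5229, 0.1107, 0.255]
tcp_rot: [[-0.988, 0.109, -0.106], [0.151, 0.699, -0.699], [-0.002, -0.707, -0.707]]
ft_force: [0.1, -0.2, -0.2]
opening: 0.0856
finger_force: 0.0
turn left [-0.0001  0.0021  0.0036]
joints [ 0.417  0.619  1.257 -0.647  1.721 -0.948] pos [0.5229 0.1107 0.255 ] shift to [-0.0013  0.0012 -0.096 ] [ 0.05827938 -0.17075907 -0.21956516]
```

```bash
python3 -m handwheel '[[[0,0.001,-0.05],[0,0,0.003],1],[[0,0,-0.046],[0,0.002,0],1],[[-0.0031,-0.021,-0.0212],[0,0,0],1],[[-0.0031,-0.021,-0.0212],[0,0,0],1],[[-0.0021,-0.014,-0.0141],[0,0,0],1],[[-0.0021,-0.014,-0.0141],[0,0,0],1],[[0,0,0],[0,0,0],1],[[0,0,0],[0,0,0],1]]' 40
python3 e.py face '[.5120,.0418,.0883]'
```

```text
t: 13.3
eef_pos: [0.5127, 0.0429, 0.0886]
tcp_rot: [[-0.989, 0.104, -0.103], [0.147, 0.699, -0.7], [-0.0, -0.707, -0.707]]
ft_force: [0.6, -0.2, -0.1]
opening: 0.0854
finger_force: 0.0
turn left [ 0.0001  0.0004 -0.0012]
joints [ 0.322  0.747  1.539 -0.704  1.346 -0.762] pos [0.5127 0.0429 0.0886] shift to [-0.0007 -0.0011 -0.0003] [ 0.55465114 -0.19548294 -0.08557651]
```

```bash
python3 -m handwheel '[[[-0.0007,-0.0008,0],[0,0,0],0.7],[[0,0,0],[0,0,0],0.4],[[0,0,0],[0,0,0],0.25],[[0,0,0],[0,0,0],0.15],[[0,0,0],[0,0,0],0],[[0,0,0],[0,0,0],0],[[0,0,0],[0,0,0],0],[[0,0,0],[0,0,0],0]]' 40
python3 e.py face '[.5120,.0418,.0883]'
```

```text
t: 14.3
eef_pos: [0.5115, 0.0418, 0.0884]
tcp_rot: [[-0.989, 0.103, -0.104], [0.146, 0.699, -0.7], [0.0, -0.708, -0.706]]
ft_force: [-0.0, -0.8, 5.6]
opening: 0.0076
finger_force: 40.9
turn left [ 0.001  -0.0006 -0.0017]
joints [ 0.321  0.746  1.543 -0.705  1.344 -0.761] pos [0.5115 0.0418 0.0884] shift to [ 0.0005 -0.     -0.0001] [-4.54345654e-03 -8.41672936e-01  5.61671304e+00]
```

Opening reads 7.6 mm, so this is the 8 mm tile and it goes in slot_10. Lift, turn it upright and carry it above the gauge.

```bash
python3 -m handwheel '[[[0,0,0.01],[0,0,0],0],[[0,0,0.04],[0,0,0],0],[[0,0,0.05],[0,0,0],0],[[0,0,0.05],[0.08,-0.012,0],0],[[0,0.02,0.04],[0.155,-0.023,0],0],[[0,0.03,0],[0.155,-0.023,0],0],[[0,0.03,0],[0.155,-0.023,0],0],[[0,0.03,0],[0.155,-0.023,0],0]]' 60
python3 -m handwheel '[[[0,0.03,0],[0.0765,-0.012,0],0],[[0,0.03,0],[0,0,0.139],0],[[0,0.03,0],[0,0,0.138],0],[[-0.01,0.03,0],[0,0,0],0],[[-0.01,0.02,0],[0,0,0],0],[[0,0.005,0],[0,0,0],0],[[0,0,0],[0,0,0],0],[[0,0,0],[0,0,0],0]]' 60
python3 - <<'E'
from h import *
s=readout.get_state(); print(s['eef_pos'],s['tcp_rot'],s['ft_force'],s['joint_positions'])
c=cam('wrist'); W=pts(c); cv2.imwrite('pics/w5.png',c['img']); np.save('w5.npy',W)
roi=(abs(W[...,0]-.51)<.09)&(abs(W[...,1]-.303)<.09)
for z0 in(.008,.03,.05): print(box(W[roi&(W[...,2]>z0)&(W[...,2]<.075)]))
print('tbl',np.nanmedian(W[...,2][abs(W[...,2])<.006]))
E
```

```text
t: 15.3
eef_pos: [0.5116, 0.1533, 0.279]
tcp_rot: [[-0.989, 0.145, -0.009], [0.145, 0.987, -0.072], [-0.002, -0.072, -0.997]]
ft_force: [-0.8, 0.0, -1.4]
opening: 0.0076
finger_force: 60.0
t: 16.3
eef_pos: [0.4919, 0.2961, 0.278]
tcp_rot: [[-0.992, -0.129, 0.001], [-0.129, 0.992, -0.001], [-0.001, -0.001, -1.0]]
ft_force: [-0.2, 0.0, -0.6]
opening: 0.0072
finger_force: 60.1
[0.4918854  0.29614249 0.27802445] [[-9.91593962e-01 -1.29384522e-01  1.02983977e-03]
 [-1.29385599e-01  9.91593792e-01 -1.05777494e-03]
 [-8.84323014e-04 -1.18212968e-03 -9.99998910e-01]] [-0.20479144  0.02035139 -0.64616239] [ 4.09228703e-01  4.03954296e-01  1.30094037e+00 -1.39280990e-03
  1.43617420e+00 -1.29112992e+00]
(array([514.3, 304.1]), array([ 99.1, 110. ]), 7.5, 'z', array([0.0097, 0.0138, 0.0602]), 7571)
(array([515.1, 304.2]), array([80.6, 89.9]), 7.6, 'z', array([0.0345, 0.0581, 0.0605]), 3436)
(array([515.1, 304.2]), array([80.6, 89.9]), 7.6, 'z', array([0.0528, 0.0584, 0.0605]), 3005)
tbl -0.0005821383999703722
```

View pics/w5.png

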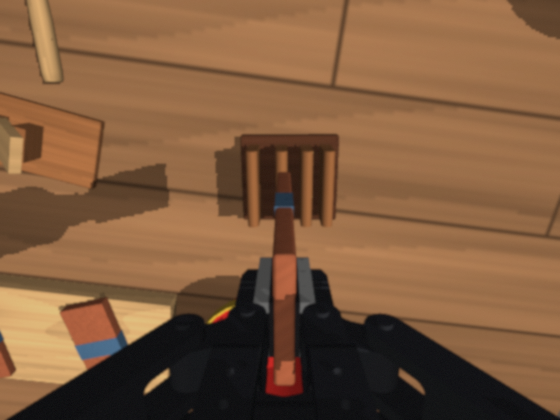

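The wrist view shows the tile edge-on at (285,240), hanging straight, and the gauge fins at cols 253, 282, 307 and 328. slot_10 lies between the last two.

```bash
python3 - <<'E'
from h import *
W=np.load('w5.npy'); th=np.radians(7.5); ex=np.array([np.cos(th),np.sin(th),0]);ey=np.array([-ex[1],ex[0],0])
T=np.array([.4919,.2961,.278]); A=(W-T)@ex*1000; B=(W-T)@ey*1000; Z=W[...,2]
roi=(abs(W[...,0]-.51)<.09)&(abs(W[...,1]-.303)<.09)&(Z>.05)&(Z<.075)
P=np.isfinite(Z)&roi; print('fins A',np.percentile(A[P],[.5,99.5]))
h,e=np.histogram(B[P],bins=np.arange(-60,80,2)); print([(int(a),int(b)) for a,b in zip(e,h) if b])
top=P&(Z>.0575)
bb=np.sort(B[top]); g=np.split(bb,np.where(np.diff(bb)>3)[0]+1); print('fins',[(round((x[0]+x[-1])/2,1),round(x.mean(),1),len(x)) for x in g])
t=(abs(B)<15)&(Z>.17)&(Z<.32)
for lo in np.arange(.18,.32,.02):
    k=t&(Z>lo)&(Z<lo+.02); 
    if k.sum()>20: print('tile z',round(lo,2),'B',np.round(np.percentile(B[k],[2,50,98]),1),'A',np.round(np.percentile(A[k],[2,50,98]),1),k.sum())
k=t&(Z>.17); print('tile zmin',np.percentile(Z[k],[.3,1,99]))
E
```

```text
fins A [-16.04370393  63.65896587]
[(-40, 112), (-38, 139), (-36, 149), (-34, 151), (-32, 152), (-30, 172), (-28, 28), (-10, 79), (-8, 45), (-6, 42), (-4, 42), (-2, 42), (0, 42), (14, 2), (16, 166), (18, 153), (20, 150), (22, 153), (24, 147), (26, 122), (28, 2), (36, 10), (38, 192), (40, 158), (42, 154), (44, 153), (46, 133), (48, 115)]
fins [(np.float64(-33.8), np.float64(-33.8), 638), (np.float64(-3.6), np.float64(-4.0), 181), (np.float64(21.8), np.float64(21.9), 626), (np.float64(43.7), np.float64(43.8), 630)]
tile z 0.18 B [-4.6 -0.9  2.9] A [-26.8 -26.5 -25.2] 37
tile z 0.2 B [-4.4 -0.8  3.1] A [-26.8 -26.5 -25.3] 109
tile z 0.22 B [-4.4 -0.7  3.1] A [-26.8 -26.4 -25.4] 137
tile z 0.24 B [-4.6 -0.6  3.6] A [-27.  -26.7 -26.2] 216
tile z 0.26 B [-4.7 -0.6  3.5] A [-26.8 -26.2 -24.5] 312
tile z 0.28 B [-14.4   0.3  14.4] A [-26.5 -10.3  -5.8] 1491
tile z 0.3 B [-12.8  -0.1  12.9] A [-26.2  -7.8  24.7] 5218
tile zmin [0.19708954 0.20781267 0.31887416]
```

```bash
python3 -m handwheel '[[[0.0188,0.0364,0],[0,0,0.002],0],[[0,0,-0.05],[0,0,0],0],[[0,0,-0.04],[0,0,0],0],[[0,0,-0.025],[0,0,0],0],[[0,0,0],[0,0,0],0],[[0,0,0],[0,0,0],0],[[0,0,0],[0,0,0],0],[[0,0,0],[0,0,0],0]]' 60
python3 - <<'E'
from h import *
s=readout.get_state(); T=s['eef_pos'];print(np.array([.5107,.3325,.097])-T, s['tcp_rot'][:,0], s['ft_force'],s['moment'])
c=cam('wrist'); W=pts(c); cv2.imwrite('pics/w6.png',c['img'])
th=np.radians(7.5); ex=np.array([np.cos(th),np.sin(th),0]);ey=np.array([-ex[1],ex[0],0])
A=(W-T)@ex*1000; B=(W-T)@ey*1000; Z=W[...,2]
P=(abs(A)<50)&(B>-90)&(B<30)&(Z>.056)&(Z<.066)
P&=~((abs(B+.8)<5))
bb=np.sort(B[P]); g=np.split(bb,np.where(np.diff(bb)>3)[0]+1); print('fins',[(round((x[0]+x[-1])/2,1),round(x.mean(),1),len(x)) for x in g]); print('A',np.percentile(A[P],[.5,99.5]))
t=(abs(B)<8)&(Z>.066)&(Z<.13)&(A<-15)
for lo in (.07,.09,.11):
    k=t&(Z>lo)&(Z<lo+.02); print('tile',lo,np.round(np.percentile(B[k],[2,50,98]),1),np.round(np.percentile(A[k],[2,50]),1),k.sum()) if k.sum()>5 else 0
E
```

```text
t: 17.35
eef_pos: [0.5107, 0.3335, 0.1641]
tcp_rot: [[-0.991, -0.132, 0.003], [-0.132, 0.991, -0.0], [-0.003, -0.0, -1.0]]
ft_force: [0.6, -0.5, -0.6]
opening: 0.0073
finger_force: 60.0
[ 4.99257929e-05 -1.02602925e-03 -6.71009689e-02] [-0.99121031 -0.13227112 -0.00254564] [ 0.61056229 -0.47054688 -0.55970061] [-0.00205003  0.06858893  0.04722191]
fins [(np.float64(-68.1), np.float64(-67.7), 1649), (np.float64(-38.2), np.float64(-38.0), 1616), (np.float64(-12.3), np.float64(-12.5), 1539), (np.float64(9.9), np.float64(10.1), 1428)]
A [-39.25215602  40.22747418]
tile 0.07 [-4.7 -0.9  2.8] [-26.7 -26.4] 55
tile 0.09 [-4.4 -0.9  3.1] [-26.7 -26.3] 116
tile 0.11 [-4.6 -0.8  3. ] [-26.8 -26.4] 148
```

View pics/w6.png

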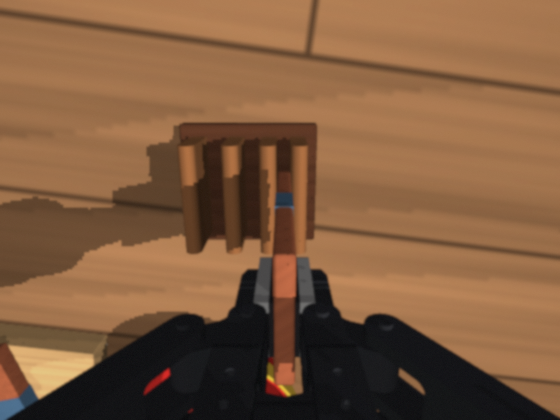

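The tile end hangs right over the narrowest slot (col 285 between fins at 267 and 299), about 0.3 mm off. Lowering.

```bash
python3 -m handwheel '[[[0,-0.0004,-0.008],[0,0,0],0],[[0,0,-0.008],[0,0,0],0],[[0,0,-0.007],[0,0,0],0],[[0,0,-0.007],[0,0,0],0],[[0,0,-0.007],[0,0,0],0],[[0,0,-0.007],[0,0,0],0],[[0,0,-0.006],[0,0,0],0],[[0,0,0],[0,0,0],0]]' 60
```

```text
t: 18.4
eef_pos: [0.51, 0.3328, 0.1124]
tcp_rot: [[-0.991, -0.132, -0.0], [-0.132, 0.991, -0.001], [0.0, -0.001, -1.0]]
ft_force: [1.3, 0.0, -0.7]
opening: 0.0072
finger_force: 60.0
```

```bash
python3 -m handwheel '[[[0.0005,0,-0.004],[0,0,0],0],[[0,0,-0.004],[0,0,0],0],[[0,0,-0.003],[0,0,0],0],[[0,0,-0.002],[0,0,0],0],[[0,0,-0.001],[0,0,0],0],[[0,0,0],[0,0,0],0],[[0,0,0],[0,0,0],0],[[0,0,0],[0,0,0],0]]' 60
```

```text
t: 19.4
eef_pos: [0.5108, 0.333, 0.0991]
tcp_rot: [[-0.991, -0.132, 0.001], [-0.132, 0.991, -0.001], [-0.001, -0.001, -1.0]]
ft_force: [-0.7, -0.5, -0.7]
opening: 0.0073
finger_force: 60.0
```

```bash
python3 -m handwheel '[[[0,0,-0.001],[0,0,0],0],[[0,0,-0.001],[0,0,0],0],[[0,0,-0.0005],[0,0,0],0],[[0,0,-0.0005],[0,0,0],0],[[0,0,0],[0,0,0],0],[[0,0,0],[0,0,0],0],[[0,0,0],[0,0,0],0],[[0,0,0],[0,0,0],0]]' 60
```

```text
t: 20.4
eef_pos: [0.5109, 0.3331, 0.0978]
tcp_rot: [[-0.991, -0.132, 0.002], [-0.132, 0.991, -0.0], [-0.002, -0.001, -1.0]]
ft_force: [-4.1, -1.7, 11.1]
opening: 0.0068
finger_force: 61.9
```

Floor contact at the expected height. Release and withdraw.

```bash
python3 -m handwheel '[[[0,0,0],[0,0,0],0.15],[[0,0,0],[0,0,0],0.3],[[0,0,0],[0,0,0],0.5],[[0,0,0],[0,0,0],0.5],[[0,0,0.02],[0,0,0],0.5],[[0,0,0.04],[0,0,0],0.5],[[0,0,0.06],[0,0,0],0.5],[[0,0,0.05],[0,0,0],0.5]]' 60
python3 - <<'E'
from h import *
s=readout.get_state(); print(s['ft_force'])
c=cam('wrist'); W=pts(c); cv2.imwrite('pics/w7.png',c['img']); th=np.radians(7.5); ex=np.array([np.cos(th),np.sin(th),0]);ey=np.array([-ex[1],ex[0],0])
T=np.array([.5107,.3325,0]);A=(W-T)@ex*1000; B=(W-T)@ey*1000; Z=W[...,2]
k=(abs(B)<12)&(abs(A)<40)&(Z>.075)&(Z<.2); print(np.percentile(Z[k],[2,50,98]),np.percentile(A[k],[1,99]),np.percentile(B[k],[1,99]))
k2=(abs(A)<50)&(abs(B)<70)&(Z>.054)&(Z<.064);print('fins A',np.percentile(A[k2],[.5,99.5]))
E
```

```text
t: 21.4
eef_pos: [0.5108, 0.333, 0.2683]
tcp_rot: [[-0.991, -0.132, 0.002], [-0.132, 0.991, -0.0], [-0.002, -0.001, -1.0]]
ft_force: [0.2, 0.5, 0.4]
opening: 0.0428
finger_force: 0.0
[0.18008219 0.50468701 0.44122949]
[0.08242271 0.13120107 0.13274284] [-26.59380078  26.09678181] [-3.80281348  4.22235958]
fins A [-39.34434137  39.91002378]
```

View pics/w7.png

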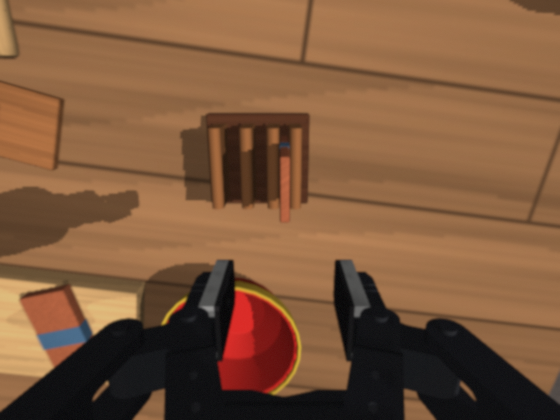

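The tile stands upright in the narrowest slot (at (285,190)). Its top is at 132 mm, so it is fully home, and it is centred to within 1 mm. Handing in.

```bash
python3 -c "from workcell import workorder; print(workorder.close_job())"
```

```text
the job is handed in; nothing more can be done
None
```

The tile measured 8 mm thick; after being laid on the sloping rest and released, it was re-gripped by its faces and now stands in the 10 mm slot, fully home and centred to within 1 mm, and the job was handed in at about 21 s.

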